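Hatchet stake from its hook into the bench holder

ROBOT

A 7-joint arm with a two-finger parallel gripper is mounted at the origin on the work surface. World frame = base frame: x ahead of the robot, y to its left, z up, the work surface at z = 0. Lengths are in mm, angles in rad, forces in N, time in s.
With the tool pointing down it reaches from about 400 to 850 mm from the base axis. Payload 10.4 kg.
Tool frame: the origin (TCP) lies at the very end of the fingers, on their centre line; the grasp point (between the pads) lies 19 mm behind it; x points along the fingers, y is the direction in which the jaws open and shut, and the axes are right-handed (so a half turn about x gives the same grasp; the last joint's range is limited). The gripper opens to 85 mm and grips with 20 to 120 N. Pads are 22 mm wide; open, the fingers measure 114 mm over their backs; the gripper's body (76 mm by 85 mm) begins 54 mm behind the grasp point. The pads swing forward as they close: fully open they stand 13 mm farther back than shut.
Start: joints at [1.194, 0.332, -0.065, 1.46, 0.022, 1.35, -0.088], TCP at [216.563, -586.303, 231.338] pointing down, gripper open.
Joint ranges: [-2.6, 2.6], [-0.5, 2.12], [-1.47, 1.34], [0.16, 2.42], [-1.27, 4.41], [0.06, 2.06], [-2.6, 2.6]. Speed limits (rad/s): [2.22, 2.22, 2.79, 2.79, 3.14, 3.14, 3.14].

INTERFACE

Orientations are given as a rotation vector (axis times angle).
In Python, from bench import ctrl gives the robot as it stands.
- The arm moves only by the tool drive_tool, never from a script. Its argument "plan" is one flat list of numbers, 5 for each row, row after row: the finger opening in mm, from 0 to 85.4, then the shift along the tool's x, y, z in mm, then the turn about the tool's x in rad. A call has 1 to 20 rows; each row shifts and turns the pose as measured when the row begins, along the tool's axes as they then stand; what a row does not reach is not made up. A row lasts 1/12 s, in which the tool goes at most 41.7 mm and 7.16 degrees, less where a joint would pass 70% of its speed; a pose out of reach is approached as far as the arm can. A call with a gripper value outside its range is refused whole. The fingers move at their own pace and stop on an object; "force" is the grip in N (left out, the last holds). Time passes only in rows, so rows that do not move let the fingers close. It gives the time, the measured TCP pose, the force and the opening at its end, in the units of the state.
- ctrl.get_obs(): the state, without advancing time (a new reading comes with each control period).
- ctrl.get_image(name): name is "scene" or "top" or "wrist"; returns the picture (384x512x3 uint8, red, green, blue); there is no depth.
- ctrl.get_calibration(name): a dict with "fx", "fy", "cx", "cy" (pixels), "position" and "rotation" of the camera in the world. Camera axes: x right, y up, looking along -z (the intrinsics and any distortion apply to the point x, -y, -z); pixel columns grow to the right and rows downward; lengths in mm; the calibration is good to about 2 mm. A picture is of the moment at which its call begins: read the wrist's pose just before it. get_calibration takes no time and is no camera call; for the wrist camera it gives the pose at the moment of the call.
- ctrl.close_job(): hands the job in, once; it reports no verdict.
The state is a dict: "clock": time; "qpos": joint angles; "joint_velocities": joint speeds; "joint_efforts": joint torques, N m; "tcp_pos": TCP position; "tool_rot": TCP orientation; "contact_force": force on the tool from outside, world axes, zero at the start; "ft_torque": the same for the moment, N m; "width": finger opening in mm.
Only numpy, scipy, OpenCV 4.12 (cv2) and the standard library are available. Lean on these libraries where they do the work, as an engineer would, in place of code of your own. Each camera call takes 0.05 s, during which the arm holds its last target. There are 200 camera calls.

TASK

Take the hatchet stake off its hook, lifting it up over the hook's turned-up end, and mount it upright in the bench's stake holder: shank down the bore, cross key dropped into the slot of the swivel head, fully home. The head has been left at some unknown angle, so feel (or look) for the slot and do not force the stake; leave the bangle on its hook and the other things where they are.

Things in the scene. Friction and masses are not known exactly. Their poses are not given: they have to be found in the camera images.
- stake: Hatchet stake, bare steel, about 0.4 kg, 184 mm long, hanging upright on one of the two hooks. Origin at the lower tip of the shank, z up along it. Round shank 14 mm in diameter, z 0 to 98 mm, its lowest 9 mm tapering to 8 mm. On it a flat blade 12 mm thick (x), 54 mm wide (y), z 96 to 184 mm; solid from z 148 mm up: grip it there, across thickness or width. A half turn about z looks the same.
- eye (a point): Top (apex of the roof shape) of the eye through the stake's blade, 142 mm above the tip; axes as the stake. The eye is 30 mm wide and reaches down to 34 mm below this point; the hook passes through it along x.
- key (a point): On the shank's axis at the underside of the stake's cross key, 50 mm above the tip; axes as the stake. The key is a flat bar through the shank, 44 mm along y, 5 mm along x, 12 mm high.
- rack: Fixed hook rack, origin on the bench under its middle, z up. Foot 100 (x) by 180 (y) by 16 mm. A 12 mm crossbar along y at x +30 mm, height 175 mm, on posts at y +-80 mm. Two hooks of 8 mm bar at y +55 and -55 mm run level towards -x, centre line at height 175 mm, as far as x -55 mm, then turn up. Stake and bangle hang on one each, about x -10 to -25 mm.
- hook_end (a point): Midway between the two hooks' turned-up ends, at the height of their tops: 189 mm above the bench, rack x -64 mm; axes as the rack, each end 55 mm to either side in y. To pass off over an end towards -x the stake must rise at least 12 and at most 24 mm from where it hangs.
- holder: Fixed stake holder, origin on the bench below its vertical bore, z up. Foot 110 (x) by 80 (y) by 10 mm; block 60 by 60 mm, 62 mm high, with a 16 mm bore right through. On it a steel swivel head, 56 by 56 mm, height 62 to 76 mm, locked anywhere from -0.8 to +0.8 rad about z relative to the block; that angle is not reported.
- bore (a point): On the bore's axis at the floor of the head's slot, 62 mm above the bench; axes as the holder's block. The straight slot, 8.5 mm wide and 14 mm deep, crosses the head through the axis (18 by 18 mm opening in the middle); it runs along y at head angle 0. Stake's tip height: 26 mm with the key on top of the head, 12 mm fully home. The key enters within about 4 degrees.
- bangle: Aluminium bangle blank, ring of 76 mm outer and 62 mm inner diameter, 10 mm thick, hanging on the other hook. Origin at the centre of one face, z along the ring's axis (level). To be left hanging.
- file: Hand file, 190 mm long with a wooden handle, lying on the bench. Bystander.
- wax: Pale block, 75 x 34 x 22 mm, lying on the bench. Origin under its centre. Bystander.
- jar: Small amber jar with black lid, 56 mm diameter, 75 mm high, standing on the bench. Origin under its centre. Bystander.
There are look-alikes about, which are no part of the job. Of the things shaped like the stake, the steel one is meant. Several things look just like the rack: the one meant starts farthest to the robot's right.

How it is judged:
By the outcome, as a careful person would: the job done as asked, in the order asked, and still so for the second after the job is handed in, with the robot touching nothing.
It also fails if it takes over 64 s, if anything falls off the work surface, if the arm or the gripper's body presses on something with over 40 N, if the wrist force passes 120 N, or if a joint passes its speed limit or range.

## Working session

There is one attempt and no reset: what is moved stays moved. The work goes in short steps, Python scripts to look and compute and a tool call to move; the robot and the scene stay as the last step left them, time stands still between calls to the robot, and variables do not carry over. Pictures are saved under pics/ and viewed, about 8 in all and at most 12, crops included, and the job is handed in when it is done.

Besides the shell and the picture viewer there is one more tool, called after "Call:" as a command line: name --argument value ..., lists and objects as JSON in quotes. drive_tool: Moves the arm, as the interface text tells. Its arguments: {"type":"object","properties":{"plan":{"type":"array"},"force":{"type":"number"}},"required":["plan"]}

```bash
mkdir -p pics; ls
cat > h.py <<'E'
import numpy as np,cv2
from bench import ctrl
def cam(n):
    c=ctrl.get_calibration(n); return c
def snap(n,f):
    c=ctrl.get_calibration(n); im=ctrl.get_image(n); cv2.imwrite('pics/'+f+'.png',im[:,:,::-1]); np.save('pics/'+f+'.npy',dict(c),allow_pickle=True); return im,c
def load(f): return np.load('pics/'+f+'.npy',allow_pickle=True).item()
def proj(c,P):
    R=np.array(c['rotation']); R=R if R.shape==(3,3) else cv2.Rodrigues(R)[0]
    q=(np.atleast_2d(P)-np.array(c['position']))@R
    return np.c_[c['cx']+c['fx']*q[:,0]/-q[:,2], c['cy']-c['fy']*q[:,1]/-q[:,2]]
def ray(c,u,v):
    R=np.array(c['rotation']); R=R if R.shape==(3,3) else cv2.Rodrigues(R)[0]
    return np.array(c['position']),R@np.array([(u-c['cx'])/c['fx'],-(v-c['cy'])/c['fy'],-1])
def onz(c,u,v,z):
    p,d=ray(c,u,v); return p+d*(z-p[2])/d[2]
def tri(obs):
    A=0;b=0
    for c,u,v in obs:
        p,d=ray(c,u,v); d=d/np.linalg.norm(d); M=np.eye(3)-np.outer(d,d); A=A+M;b=b+M@p
    return np.linalg.solve(A,b)
E
python3 - <<'E'
from h import *
o=ctrl.get_obs();print(o)
a,c=snap('scene','s1');print(c)
b,c=snap('top','t1');print(c)
w,c=snap('wrist','w1');print(c)
E
```

```text
pics
{'clock': 0.0, 'qpos': array([ 1.19440112,  0.33289146, -0.0647018 ,  1.46093068,  0.02158904,
        1.34989272, -0.08847044]), 'joint_velocities': array([-8.62883374e-04,  5.33516853e-04, -6.94390841e-04,  2.35100558e-04,
        1.06594924e-03, -4.69808385e-05, -1.47561903e-03]), 'joint_efforts': array([-2.75878174e-04, -6.25450230e+01,  4.88369528e-02, -3.91613746e+01,
        1.60568784e-02,  9.72759415e-03,  1.45346502e-05]), 'tcp_pos': array([ 216.40948021, -585.94373474,  230.50877625]), 'tool_rot': array([ 2.02909064,  0.36427818, -2.02971753]), 'contact_force': array([-0.67472039, -0.59632407, -0.02432224]), 'ft_torque': array([-0.00920478, -0.03941053,  0.00730239]), 'width': 85.85603286623387}
{'fx': 409.1142976133705, 'fy': 409.1142976133705, 'cx': 250.96646340031333, 'cy': 195.75124053750363, 'position': array([906.02364477, 233.75471107, 907.85788753]), 'rotation': array([0.28130158, 0.53511715, 2.14943452])}
{'fx': 362.2616901503345, 'fy': 362.2616901503345, 'cx': 251.59717339176137, 'cy': 189.8103491825893, 'position': array([440.35060843, -19.63221305, 951.21095271]), 'rotation': array([ 0.11908423, -0.09535183, -1.55351529])}
{'fx': 309.1180937802468, 'fy': 309.1180937802468, 'cx': 255.16351059865502, 'cy': 190.721491225175, 'position': array([ 279.68648406, -562.10607409,  372.82233161]), 'rotation': array([-0.23802055,  0.16687609, -1.2084024 ])}
```

```bash
cd pics; python3 -c "
import cv2
for f in ('s1','t1'):
    a=cv2.imread(f+'.png'); cv2.imwrite(f+'b.png',cv2.resize(a,(800,600),interpolation=cv2.INTER_CUBIC))"
```

```text
(no output)
```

View pics/s1b.png

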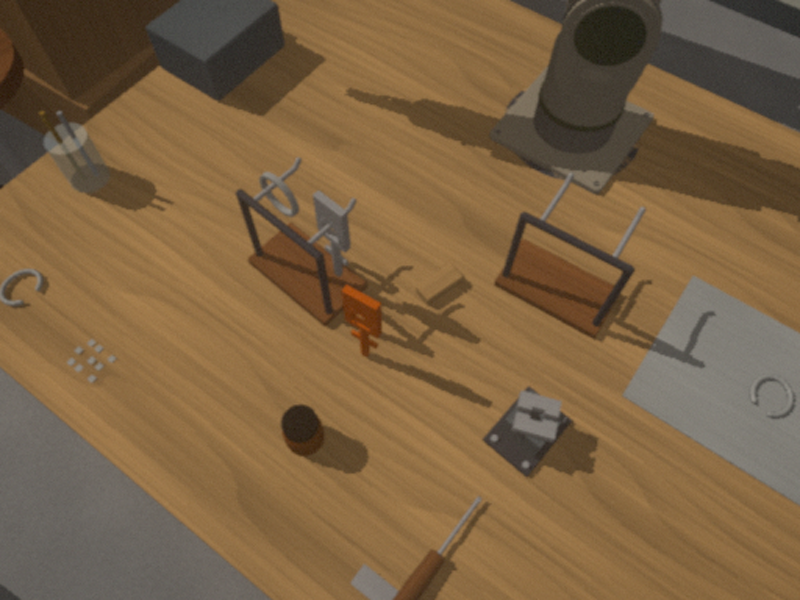

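View pics/t1b.png

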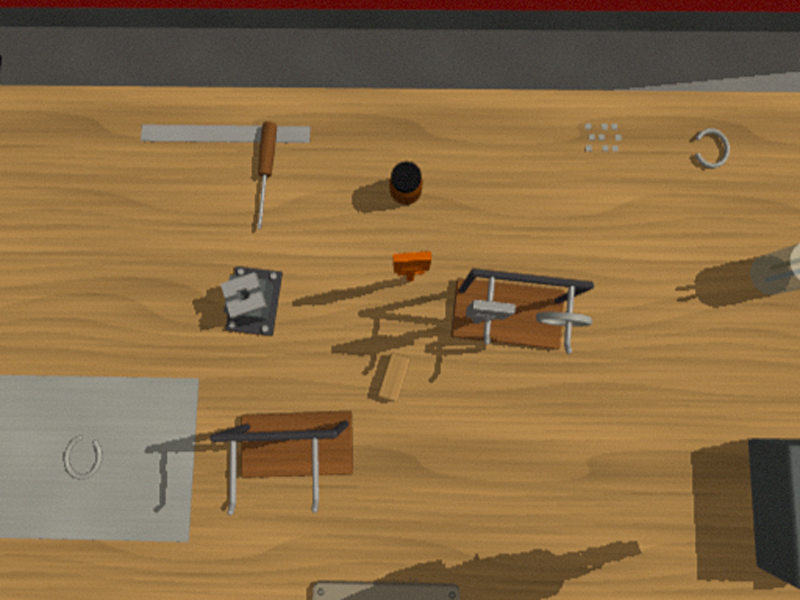

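Scene and top views: the meant rack is the right one (top view 510,310), with the stake at (490,308) and bangle at (567,320). The holder is at (250,300) with its head visibly turned. The orange look-alike is at (410,262). Next, rough localisation.

Run:
```python
from h import *
t=load('t1');s=load('s1');k=.64
T=lambda u,v:(t,u*k,v*k)
S=lambda u,v:(s,u*k,v*k)
for n,a,b in [('bar_left',(475,271),(325,254)),('bar_right',(592,285),(241,196)),('hookend_stake',(487,343),(352,203)),('hookend_bangle',(569,350),(297,163)),('stake top',(491,306),(331,209)),('head hole',(244,294),(540,411)),('holdfoot',(281,271),(487,438)),('orange',(412,255),(362,297)),('wax',(397,357),(440,280)),('jar',(405,177),(300,418))]:
    print(n,tri([T(*a),S(*b)]).round(0))
p=np.array([[470,291],[515,309]])*k
for q in p: print(onz(t,*q,200).round(0))
# head edges
for q in [(222,286),(259,274),(267,309),(231,320)]: print('head',onz(t,q[0]*k,q[1]*k,76).round(0))
for q in [(226,300),(262,290)]: print('slot',onz(t,q[0]*k,q[1]*k,76).round(0))
for q in [(231,267),(282,270),(273,334),(226,331)]: print('foot',onz(t,q[0]*k,q[1]*k,10).round(0))
a=cv2.imread('pics/s1.png');b=cv2.imread('pics/t1.png')
f=lambda i,x,y:cv2.resize(i[y:y+75,x:x+100],(400,300),interpolation=cv2.INTER_CUBIC)
cv2.imwrite('pics/c1.png',np.vstack([np.hstack([f(a,150,95),f(b,285,160)]),np.hstack([f(a,295,240),f(b,115,155)])]))
```

```text
bar_left [ 581. -115.  182.]
bar_right [ 567. -282.  166.]
hookend_stake [ 485. -137.  174.]
hookend_bangle [ 477. -247.  176.]
stake top [ 531. -136.  211.]
head hole [559. 230.  82.]
holdfoot [609. 189.  11.]
orange [603. -31. 184.]
wax [463.  -4.  65.]
jar [755. -22.  77.]
[ 553. -110.  200.]
[ 529. -170.  200.]
head [574. 264.  76.]
head [594. 206.  76.]
head [538. 191.  76.]
head [520. 247.  76.]
slot [552. 256.  76.]
slot [568. 200.  76.]
foot [617. 272.  10.]
foot [613. 185.  10.]
foot [504. 195.  10.]
foot [508. 274.  10.]
```

View pics/c1.png

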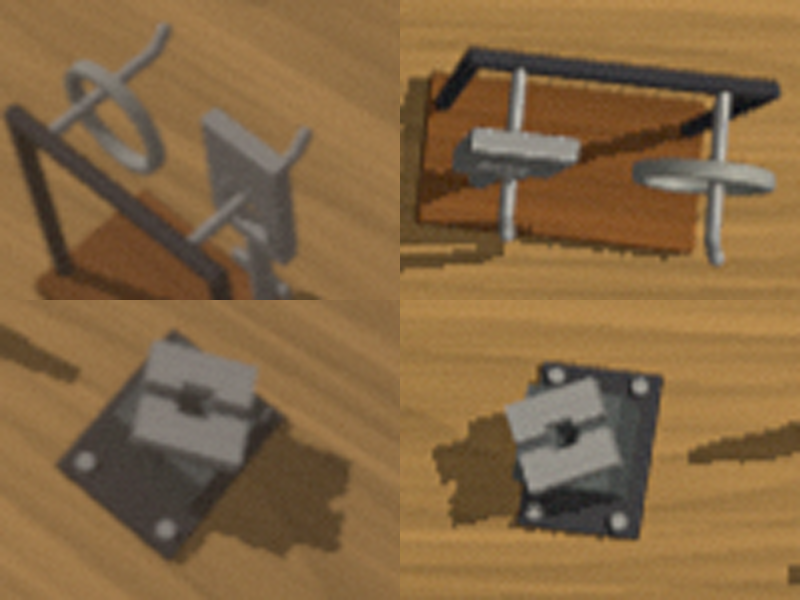

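The close-ups show the stake's blade roughly parallel to the crossbar. The slot runs about +16° from world y. Now I'll work out the tool axes and the first move.

```bash
cat >> h.py <<'E'
def tool():
    o=ctrl.get_obs(); R=cv2.Rodrigues(np.array(o['tool_rot']))[0]; return np.array(o['tcp_pos']),R,o
def go(P,ydir=None):
    p,R,o=tool(); print('shift tool',(R.T@(np.array(P)-p)).round(1))
    if ydir is not None:
        d=R.T@np.r_[ydir,0]; a=np.arctan2(d[2],d[1]); a=(a+np.pi/2)%np.pi-np.pi/2; print('turn',a.round(4))
E
python3 - <<'E'
from h import *
p,R,o=tool();print(R.round(3))
t=load('t1');k=.64
c=lambda u,v,z:onz(t,285+(u-400)/4,160+v/4,z)
a,b=c(472,48,181),c(778,82,181);print(a,b)
d,e=c(472,135,221),c(578,148,221);print(d,e,'stake top mid',(d+e)/2)
print('hook root/end',c(519,72,179),c(510,238,189),c(724,94,179),c(715,260,189))
print(np.arctan2(*(a-b)[:2]),np.arctan2(*(d-e)[:2]))
c2=lambda u,v,z:onz(t,115+(u-400)/4,155+(v-300)/4,z)
print([c2(*q,76).round(0) for q in [(506,405),(593,377),(621,458),(534,493)]],c2(565,433,62), c2(517,443,76),c2(607,418,76))
yd=(a-b)[:2]/np.linalg.norm((a-b)[:2]);xd=np.array([yd[1],-yd[0]]);print(xd)
go([525,-150,330],xd)
E
```

```text
[[-0.     0.346 -0.938]
 [ 0.001 -0.938 -0.346]
 [-1.    -0.001  0.   ]]
[ 586.58146381 -117.37851305  181.        ] [ 570.17823782 -280.93717831  181.        ]
[ 534.15613716 -112.13381129  221.        ] [ 528.26527665 -165.61671092  221.        ] stake top mid [ 531.2107069  -138.87526111  221.        ]
hook root/end [ 574.1369377  -142.86887052  179.        ] [ 484.1469579  -135.85003832  189.        ] [ 563.60300565 -252.55827625  179.        ] [ 474.26576264 -242.47120006  189.        ]
0.09995533381643033 0.10970254229384514
[array([578., 265.,  76.]), array([596., 213.,  76.]), array([546., 193.,  76.]), array([524., 245.,  76.])] [563.35537779 232.17774424  62.        ] [554.83961522 257.38651507  76.        ] [571.05176926 202.84799757  76.        ]
[ 0.99500862 -0.09978897]
shift tool [ -99.  -302.2 -440.5]
turn -1.117
```

Call:
drive_tool --plan '[60,-7,-21.5,-31.5,0,60,-7,-21.5,-31.5,0,60,-7,-21.5,-31.5,0,60,-7,-21.5,-31.5,0,60,-7,-21.5,-31.5,0,60,-7,-21.5,-31.5,0,60,-7,-21.5,-31.5,0,60,-7,-21.5,-31.5,0,60,-7,-21.5,-31.5,0,60,-7,-21.5,-31.5,0,60,-7,-21.5,-31.5,0,60,-7,-21.5,-31.5,0,60,-7,-21.5,-31.5,0,60,-7,-21.5,-31.5,0]' --force 60

```text
clock: 1.32
tcp_pos: [531.8, -139.2, 326.8]
tool_rot: [2.033, 0.35, -2.051]
contact_force: [0.8, -0.2, 0.3]
width: 60.0
```

Call:
drive_tool --plan '[60,0,0,0,-0.112,60,0,0,0,-0.112,60,0,0,0,-0.112,60,0,0,0,-0.112,60,0,0,0,-0.112,60,0,0,0,-0.112,60,0,0,0,-0.112,60,0,0,0,-0.112,60,0,0,0,-0.112,60,0,0,0,-0.112]'

```text
clock: 2.15
tcp_pos: [536.3, -125.4, 325.7]
tool_rot: [1.249, 1.198, -1.252]
contact_force: [0.4, 1.2, 0.9]
width: 59.8
```

Run:
```python
from h import *
p,R,o=tool();print(p,o['clock'],R.round(3),o['qpos'].round(2));go([530,-139,330],[.995,-.1])
im,c=snap('wrist','w2')
cv2.imwrite('pics/w2b.png',cv2.resize(im[:,:,::-1],(800,600),interpolation=cv2.INTER_CUBIC))
print(proj(c,[530,-139,221])/.64)
```

```text
[ 536.27777121 -125.39835982  325.74163273] 2.15 [[-0.01   0.999 -0.053]
 [ 0.009 -0.053 -0.999]
 [-1.    -0.011 -0.008]] [ 0.66  0.19 -0.58  1.47  0.1   1.53  0.02]
shift tool [-4.3 -5.6 13.9]
turn 0.0473
[[391.96781719 323.31583145]]
```

View pics/w2b.png

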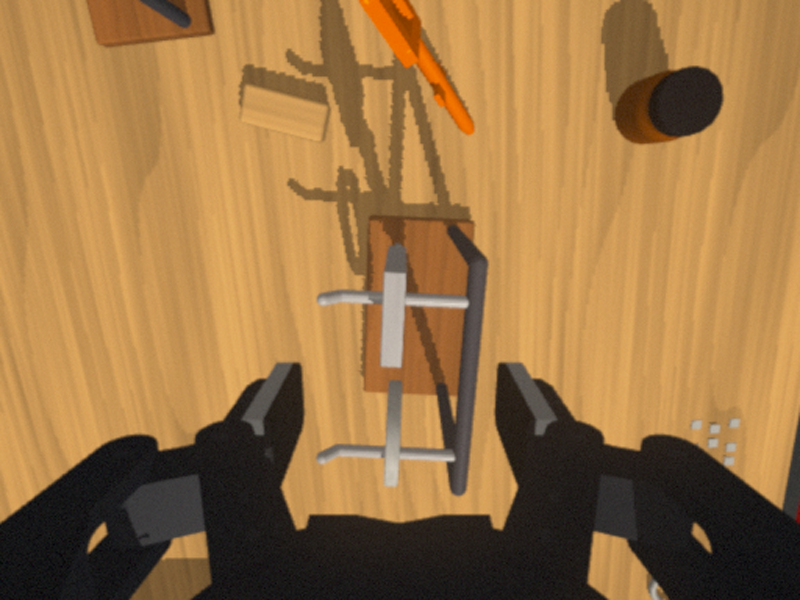

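The wrist view shows the stake's top face centred near (394,320), within 3 px of the prediction. The hook ends are at (322,299) and (322,458), and the crossbar is at x≈470. Now compute the exact grasp.

Run:
```python
from h import *
c=load('w2');q=lambda u,v,z:onz(c,u*.64,v*.64,z)
a=q(396.5,272,221);b=q(391.5,366,221);print(a,b,(a+b)/2,np.arctan2(*(a-b)[:2]))
print(q(322,299,189),q(322,458,189),q(467,303,179),q(452,456,179))
d=(a-b)[:2];d/=np.linalg.norm(d);m=(a+b)/2;go([m[0],m[1],191],[d[1],-d[0]])
```

```text
[ 533.94598181 -110.93444399  221.        ] [ 528.35892294 -163.71457082  221.        ] [ 531.15245237 -137.3245074   221.        ] 0.10546260607211397
[ 487.43387677 -132.06367169  189.        ] [ 477.23636487 -240.48733702  189.        ] [ 575.50530616 -141.68937184  179.        ] [ 563.66754371 -249.380971    179.        ]
shift tool [134.7  -3.1  13.2]
turn 0.0614
```

Call:
drive_tool --plan '[40,0,-1.5,6.5,0.03,40,0,-1.5,6.5,0.03,40,15,0,0,0,40,20,0,0,0,40,20,0,0,0,40,10,0,0,0,40,0,0,0,0]'

```text
clock: 2.78
tcp_pos: [530.6, -142.9, 258.7]
tool_rot: [1.315, 1.15, -1.319]
contact_force: [-0.1, -0.1, -0.6]
width: 39.8
```

Run:
```python
from h import *
p,R,o=tool();print(p,o['clock'],R.round(3),o['width']);go([531.1,-137.3,191],[.9945,-.1053])
```

```text
[ 530.63337492 -142.88352569  258.67067633] 2.7833 [[-0.009  0.99  -0.144]
 [ 0.007 -0.144 -0.99 ]
 [-1.    -0.01  -0.006]] 39.76786021420633
shift tool [67.7  0.4 -5.2]
turn -0.0389
```

Call:
drive_tool --plan '[40,0,0.5,-5,-0.037,40,20,0,0,0,40,20,0,0,0,40,15,0,0,0,40,0,0,0,0]'

```text
clock: 3.2
tcp_pos: [533.8, -137.7, 207.2]
tool_rot: [1.29, 1.163, -1.288]
contact_force: [-0.2, -0.2, -0.1]
width: 40.0
```

Run:
```python
from h import *
p,R,o=tool();print(p,o['clock'],R.round(3),o['width']);go([531.1,-137.3,191],[.9945,-.1053])
```

```text
[ 533.81356769 -137.66363851  207.1654431 ] 3.2 [[-0.003  0.994 -0.107]
 [ 0.005 -0.107 -0.994]
 [-1.    -0.004 -0.005]] 40.0209777437685
shift tool [16.2 -2.7  0. ]
turn -0.0017
```

Call:
drive_tool --plan '[40,8,-2.7,0,0,40,7.5,0,0,0,40,0,0,0,0,8,0,0,0,0,8,0,0,0,0,8,0,0,0,0,8,0,0,0,0,8,0,0,0,0,8,0,0,0,0]' --force 80

```text
clock: 3.95
tcp_pos: [533.0, -137.0, 195.6]
tool_rot: [1.291, 1.159, -1.284]
contact_force: [0.0, 0.3, -2.0]
width: 10.7
```

Run:
```python
from h import *
p,R,o=tool();print(p,o['clock'],R.round(3),o['width'],o['contact_force']);go([531.1,-137.3,191],[.9945,-.1053])
```

```text
[ 533.02434198 -137.00373652  195.59132361] 3.95 [[ 0.002  0.994 -0.106]
 [ 0.004 -0.106 -0.994]
 [-1.     0.001 -0.004]] 10.691587771560076 [ 0.02980531  0.31744409 -1.98026186]
shift tool [ 4.6 -1.9  0.5]
turn -0.0008
```

Call:
drive_tool --plan '[8,-6,0,0,0,8,-6,0,0,0,8,-6,0,0,0,8,0,0,0,0,8,0,0,0,0]'

```text
clock: 4.37
tcp_pos: [532.6, -137.1, 215.2]
tool_rot: [1.291, 1.16, -1.285]
contact_force: [0.2, -0.6, -4.9]
width: 10.7
```

Run:
```python
from h import *
p,R,o=tool();print(p,o['clock'],R.round(3),o['width'],o['contact_force'],o['ft_torque']);go(p+[-.9945*85,.1053*85,0])
im,c=snap('wrist','w3')
a=np.array(im[:,:,::-1]);cv2.imwrite('pics/w3b.png',cv2.resize(a[120:300,150:390],(800,600),interpolation=cv2.INTER_CUBIC))
```

```text
[ 532.61069484 -137.11751253  215.24666557] 4.3667 [[ 0.001  0.994 -0.106]
 [ 0.004 -0.106 -0.994]
 [-1.     0.    -0.005]] 10.734555378376102 [ 0.24597926 -0.63657292 -4.88582123] [ 0.03742875  0.07983455 -0.0719099 ]
shift tool [ -0.  -85.    0.1]
```

View pics/w3b.png

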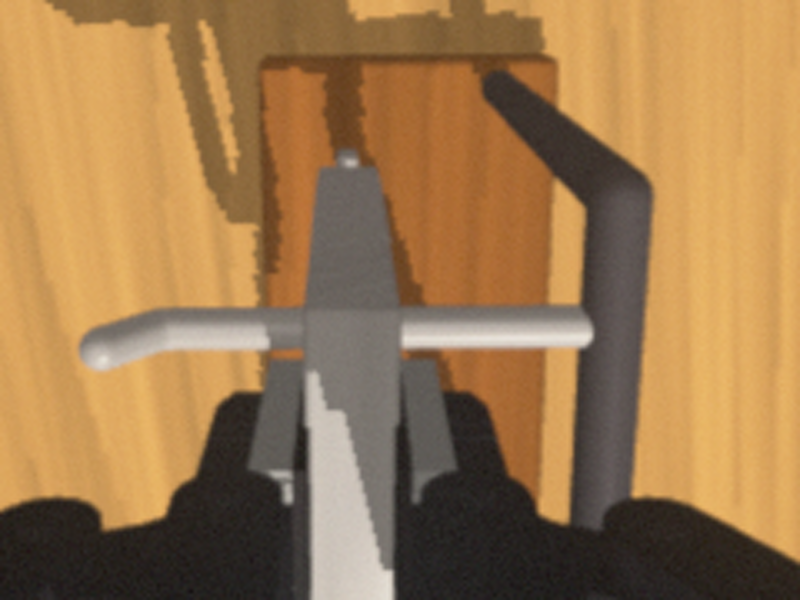

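The stake is held and has risen 19.6 mm, inside the 12–24 window. The blade is clear of the hook, and the hook end is at about (95,350) in the crop. Slide off towards rack −x.

Call:
drive_tool --plan '[8,0.5,-10,0,0,8,0,-12,0,0,8,0,0,0,0]'

```text
clock: 4.67
tcp_pos: [509.2, -134.3, 214.1]
tool_rot: [1.291, 1.161, -1.284]
contact_force: [-0.4, -0.3, -3.9]
width: 10.4
```

Call:
drive_tool --plan '[8,0,-13,0,0,8,0,-15,0,0,8,0,0,0,0]'

```text
clock: 4.92
tcp_pos: [479.3, -131.0, 213.3]
tool_rot: [1.29, 1.162, -1.285]
contact_force: [-0.1, 0.3, -4.6]
width: 10.4
```

Call:
drive_tool --plan '[8,0,-15,0,0,8,0,-18,0,0,8,0,-15,0,0,8,0,0,0,0]'

```text
clock: 5.25
tcp_pos: [429.8, -125.7, 212.8]
tool_rot: [1.29, 1.161, -1.285]
contact_force: [0.0, -0.6, -4.0]
width: 10.6
```

Call:
drive_tool --plan '[8,-35,0,0,0,8,-35,0,0,0,8,-35,0,0,0,8,-15,0,0,0,8,0,12.5,-34,0,8,0,12.5,-34,0,8,0,12.5,-34,0,8,0,12.5,-34,0,8,0,12.5,-34,0,8,0,12.5,-34,0,8,0,12.5,-34,0,8,0,12.5,-34,0,8,0,0,0,-0.1,8,0,0,0,-0.1,8,0,0,0,-0.1,8,0,0,0,-0.1,8,0,0,0,0]'

```text
clock: 6.67
tcp_pos: [570.4, 146.8, 337.8]
tool_rot: [0.997, 1.339, -0.978]
contact_force: [-0.5, -0.3, -4.1]
width: 10.6
```

Run:
```python
from h import *
p,R,o=tool();print(p,o['clock'],R.round(3),o['width'],o['contact_force'],o['ft_torque'])
im,c=snap('wrist','w4')
print(proj(c,[560,232,76]),c['position'])
cv2.imwrite('pics/w4b.png',cv2.resize(im[:,:,::-1],(800,600),interpolation=cv2.INTER_CUBIC))
```

```text
[570.43972254 146.78900223 337.80881602] 6.6667 [[ 0.004  0.956  0.293]
 [ 0.011  0.293 -0.956]
 [-1.     0.007 -0.01 ]] 10.599406830149329 [-0.49350633 -0.26076534 -4.05335723] [-0.06402464 -0.01110706 -0.00414331]
[[266.42751713  93.30255729]] [549.41796621 210.59778088 480.67307102]
```

View pics/w4b.png

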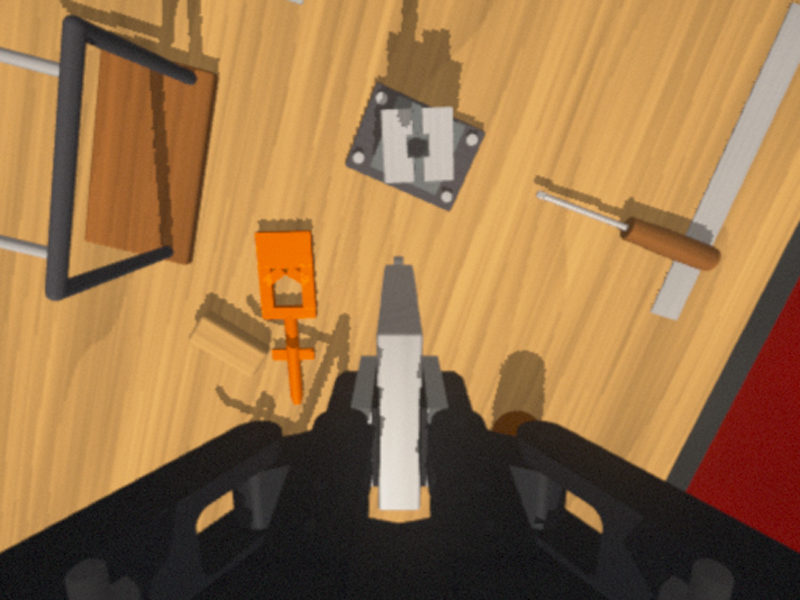

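The wrist view shows the holder head's hole at (417,147), with the slot nearly vertical in the image. The orange look-alike seems to be lying down, while it stood at the start. I'll check whether that was there before I got near it, and measure the bore.

Run:
```python
from h import *
c=load('w4');q=lambda u,v,z,c=c:onz(c,u*.64,v*.64,z).round(1)
print('orange w4',q(284,232,6),q(296,402,6)); w2=load('w2')
print('orange w2 tip',q(470,130,6,w2),q(385,12,6,w2)); t=load('t1');print('t1',q(410,278,0,t),q(412,255,184,t))
print('wax w4',q(230,345,22),'w2',q(285,112,22,w2))
im,s=snap('scene','s2')
im4=cv2.imread('pics/w4.png')[55:145,210:330]
a=cv2.resize(im4,(400,300),interpolation=cv2.INTER_CUBIC); b=cv2.resize(im[150:255,170:310][:,:,::-1],(400,300),interpolation=cv2.INTER_CUBIC)
w2i=cv2.imread('pics/w2.png')
cc=cv2.resize(im4[10:70,20:100],(400,300),interpolation=cv2.INTER_CUBIC)
cv2.imwrite('pics/c2.png',np.vstack([np.hstack([a,cc]),np.hstack([b,cv2.resize(im[:,:,::-1],(400,300))])]))
```

```text
orange w4 [462.3 120.7   6. ] [517.7 -53.9   6. ]
orange w2 tip [601.4 -28.9   6. ] [530.3  70.6   6. ]
t1 [603.5 -32.4   0. ] [604.2 -32.4 184. ]
wax w4 [440.  -3.  22.] w2 [439.1  -6.5  22. ]
```

View pics/c2.png

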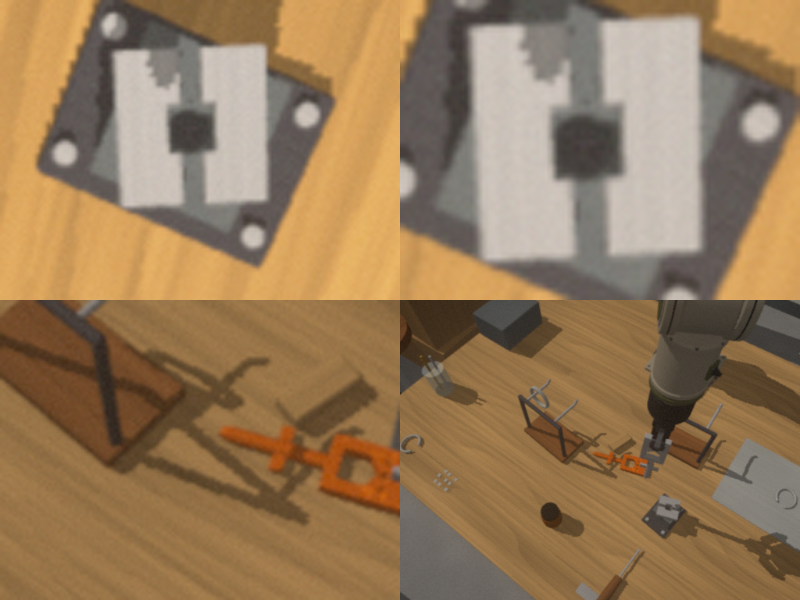

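```bash
cat > hole.py <<'E'
from h import *
c=load('w4')
def Q(x,y,z=76): return onz(c,230+x/5,65+y/5,z)
K=[Q(69,28),Q(298,17),Q(302,253),Q(80,262)]
K=np.array(K)[:,:2]; print(K.round(1), 'sides',[np.linalg.norm(K[i]-K[i-1]).round(1) for i in range(4)])
ctr=K.mean(0); hc=Q(188.5,142.5)[:2]
d=(K[0]+K[1]-K[2]-K[3]); d2=K[1]+K[2]-K[0]-K[3]
print('ctr',ctr,hc,'slot ang',np.arctan2(-d[0],d[1]),np.arctan2(d2[1],d2[0]))
e=Q(185,18)-Q(191,258);print('slot mid ang',np.arctan2(-e[0],e[1]))
t=load('t1')
E
python3 hole.py
python3 - <<'E'
from h import *
# stake in hand: top face, blade bottom, key in w4 (view px 800x600)
c=load('w4');p,R,o=tool()
q=lambda u,v,z:onz(c,u*.64,v*.64,z)
ztip=p[2]-158.6
z=ztip+184
a,b=q(400,333,z),q(400,508,z)
print('tool coords top edge near/far',(R.T@(a-p)).round(1),(R.T@(b-p)).round(1))
for u,v,zz in[(399,258,ztip+62)]: print('key end',(R.T@(q(u,v,zz)-p)).round(1))
print('key end pred px',[ (proj(c,p+R@np.array([108.6-12+dx,0,-22]))/.64).round(1) for dx in (0,)])
E
```

```text
[[525.4 249.2]
 [578.3 268.1]
 [597.4 215.1]
 [544.  196.4]] sides [np.float64(56.0), np.float64(56.2), np.float64(56.3), np.float64(56.6)]
ctr [561.27898136 232.21776189] [561.59227187 232.24319543] slot ang 0.3419442679075474 0.34057554206397916
slot mid ang 0.33477768993197515
tool coords top edge near/far [-25.2  -0.2 -27. ] [-25.6   0.3  25.6]
key end [ 96.8  -0.5 -23.2]
key end pred px [array([[400. , 260.4]])]
```

The orange stake's tip was still at its original spot (601,−29) while it was already mid-fall at 2.15 s. My arm was well away then, so it toppled by itself; it is not in the way. The head measures 56.0–56.6 mm per side (true 56), with the bore at (561.4, 232.2) and the slot at 0.340 rad.

```bash
cat > aim.py <<'E'
from h import *
import sys
z=float(sys.argv[1]); p,R,o=tool()
off=R@np.array([130.,0,-.8]); P=np.r_[np.array([561.4,232.2])-off[:2],z]
print(p.round(1),o['clock'],'F',o['contact_force'].round(1),'T',o['ft_torque'].round(2),'w',round(o['width'],1),R[:,0].round(4),'tip z',round(p[2]-158.6,1)); go(P,[np.cos(.34),np.sin(.34)])
E
python3 aim.py 270
```

```text
[570.3 146.3 337.9] 6.7667 F [ 0.5  0.3 -3.1] T [-0.05  0.06  0.03] w 10.8 [ 0.0043  0.0109 -0.9999] tip z 179.3
shift tool [ 68.8  14.5 -82.2]
turn -0.051
```

Call:
drive_tool --plan '[8,0,4.5,-25,-0.02,8,0,4.5,-25,-0.02,8,0,4.5,-25,-0.01,8,0,0,0,0,8,20,0,0,0,8,20,0,0,0,8,15,0,0,0,8,0,0,0,0,8,0,0,0,0]'

```text
clock: 7.52
tcp_pos: [563.4, 223.0, 282.9]
tool_rot: [0.996, 1.337, -0.973]
contact_force: [-0.1, -0.5, -3.2]
width: 10.5
```

```bash
python3 aim.py 255
```

```text
[563.4 223.  282.9] 7.5167 F [-0.1 -0.5 -3.2] T [ 0.   -0.02  0.  ] w 10.5 [ 0.0081  0.0112 -0.9999] tip z 124.3
shift tool [27.9 -1.  -7.3]
turn -0.0383
```

Call:
drive_tool --plan '[8,0,-1,-7.3,-0.038,8,0,0,0,0,8,0,0,0,0,8,13,0,0,0,8,13,0,0,0,8,0,0,0,0,8,0,0,0,0]'

```text
clock: 8.1
tcp_pos: [561.8, 230.8, 258.2]
tool_rot: [0.971, 1.347, -0.941]
contact_force: [-1.1, 0.6, -4.1]
width: 10.9
```

```bash
python3 aim.py 240
```

```text
[561.8 230.8 258.2] 8.1 F [-1.1  0.6 -4.1] T [-0.02  0.07 -0.04] w 10.9 [ 0.0128  0.0127 -0.9998] tip z 99.6
shift tool [18.2 -2.3  0.5]
turn -0.0016
```

Call:
drive_tool --plan '[8,3,-2.3,0.5,0,8,0,0,0,0,8,0,0,0,0]'

```text
clock: 8.35
tcp_pos: [559.5, 229.0, 254.3]
tool_rot: [0.97, 1.348, -0.943]
contact_force: [0.5, -0.4, -4.4]
width: 10.7
```

```bash
python3 aim.py 240
python3 - <<'E'
from h import *
im,c=snap('wrist','w5'); b=im[:,:,::-1]
cv2.imwrite('pics/w5b.png',cv2.resize(b[130:280,155:355],(800,600),interpolation=cv2.INTER_CUBIC))
p,R,o=tool()
print((proj(c,[[561.4,232.2,76],*[[561.4+dx*np.cos(.34)-dy*np.sin(.34),232.2+dx*np.sin(.34)+dy*np.cos(.34),76] for dx,dy in((0,28),(-28,28),(28,28))]])-[155,130])*4)
E
```

```text
[559.5 229.  254.3] 8.35 F [ 0.5 -0.4 -4.4] T [-0.03  0.04 -0.01] w 10.7 [ 0.0117  0.0123 -0.9999] tip z 95.7
shift tool [14.3  0.7 -0.4]
turn -0.0022
[[404.31929445 163.61889127]
 [404.21536047  57.23665486]
 [295.78085885  57.59657219]
 [512.40981811  56.87753429]]
```

View pics/w5b.png

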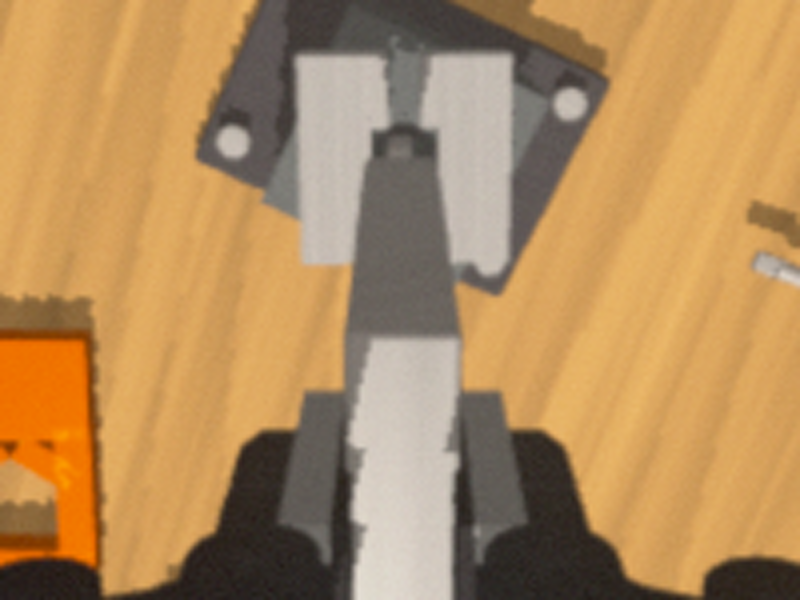

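The key end (402,145) lines up with the slot's centre line (about 405), and the head sits within 5 px of the prediction. Lower in small steps, watching force.

Call:
drive_tool --plan '[8,10,0.8,-0.4,-0.004,8,10,0,0,0,8,10,0,0,0,8,0,0,0,0,8,0,0,0,0]'

```text
clock: 8.82
tcp_pos: [560.6, 230.1, 221.0]
tool_rot: [0.967, 1.349, -0.939]
contact_force: [0.1, 0.3, -3.7]
width: 10.2
```

```bash
python3 aim.py 200
```

```text
[560.6 230.1 221. ] 8.8167 F [ 0.1  0.3 -3.7] T [-0.04  0.08  0.04] w 10.2 [ 0.0119  0.0124 -0.9999] tip z 62.4
shift tool [21.  -0.9  0.3]
turn 0.0022
```

Call:
drive_tool --plan '[8,4,-0.9,0.3,0,8,6,0,0,0,8,6,0,0,0,8,6,0,0,0,8,0,0,0,0,8,0,0,0,0]'

```text
clock: 9.32
tcp_pos: [560.0, 230.3, 196.6]
tool_rot: [0.968, 1.35, -0.938]
contact_force: [-0.6, 0.3, -3.4]
width: 10.5
```

```bash
python3 aim.py 185
```

```text
[560.  230.3 196.6] 9.3167 F [-0.6  0.3 -3.4] T [ 0.1  -0.04  0.03] w 10.5 [ 0.012   0.0134 -0.9998] tip z 38.0
shift tool [11.6 -0.3  0.7]
turn 0.0025
```

No contact force, with the tip inside the bore. Continue to slot entry and then home (tip z 12).

Call:
drive_tool --plan '[8,4,0,0.3,0,8,4,0,0,0,8,4,0,0,0,8,0,0,0,0]'

```text
clock: 9.65
tcp_pos: [560.5, 230.4, 183.9]
tool_rot: [0.968, 1.349, -0.938]
contact_force: [-0.5, 1.4, -4.4]
width: 10.4
```

Call:
drive_tool --plan '[8,3,0,0,0,8,3,0,0,0,8,0,0,0,0]'

```text
clock: 9.9
tcp_pos: [560.6, 230.5, 177.2]
tool_rot: [0.968, 1.349, -0.938]
contact_force: [-0.1, 0.8, -3.8]
width: 10.4
```

```bash
python3 aim.py 170.6
```

```text
[560.6 230.5 177.2] 9.9 F [-0.1  0.8 -3.8] T [0.17 0.06 0.04] w 10.4 [ 0.0127  0.0138 -0.9998] tip z 18.6
shift tool [ 6.6 -0.9  0.7]
turn 0.0025
```

Tip at 18.6 with no resistance: the key is in the slot. Last 6.6 mm.

Call:
drive_tool --plan '[8,2.5,-0.4,0.4,0,8,2,0,0,0,8,0,0,0,0]'

```text
clock: 10.15
tcp_pos: [560.5, 230.5, 172.5]
tool_rot: [0.969, 1.35, -0.937]
contact_force: [1.0, 0.2, -3.6]
width: 10.5
```

Call:
drive_tool --plan '[8,2,0,0,0,8,0,0,0,0]'

```text
clock: 10.32
tcp_pos: [560.6, 230.5, 170.4]
tool_rot: [0.969, 1.349, -0.937]
contact_force: [-0.3, 0.4, -4.7]
width: 10.5
```

Call:
drive_tool --plan '[8,1.5,0,0,0,8,0,0,0,0]'

```text
clock: 10.48
tcp_pos: [561.1, 231.1, 170.3]
tool_rot: [0.97, 1.348, -0.935]
contact_force: [0.0, -0.7, -4.6]
width: 10.6
```

Call:
drive_tool --plan '[8,2.5,0,0,0,8,2.5,0,0,0,8,0,0,0,0]'

```text
clock: 10.73
tcp_pos: [561.9, 232.1, 170.3]
tool_rot: [0.971, 1.345, -0.933]
contact_force: [-2.4, -1.4, -6.4]
width: 10.2
```

It stops at tip z ≈ 11.7 (home is 12). Release and back off.

Call:
drive_tool --plan '[40,0,0,0,0,40,0,0,0,0,40,0,0,0,0,40,0,0,0,0,40,-10,0,0,0,40,-20,0,0,0,40,-20,0,0,0,40,-20,0,0,0,40,-20,0,0,0,40,-20,0,10,0,40,-20,0,30,0,40,0,0,30,0,40,0,0,0,0]'

```text
clock: 11.82
tcp_pos: [583.7, 164.4, 312.6]
tool_rot: [0.971, 1.344, -0.923]
contact_force: [0.2, -1.5, -0.3]
width: 40.0
```

Run:
```python
from h import *
p,R,o=tool();print(p,o['contact_force'])
w,c=snap('wrist','w6'); s,_=snap('scene','s3'); t,_=snap('top','t3')
f=lambda i,x,y,W,H:cv2.resize(i[y:y+H,x:x+W][:,:,::-1],(400,300),interpolation=cv2.INTER_CUBIC)
u=proj(c,[561.4,232.2,120])[0].astype(int);print(u)
x=max(0,min(352,u[0]-80));y=max(0,min(264,u[1]-60))
cv2.imwrite('pics/c3.png',np.vstack([np.hstack([f(w,x,y,160,120),f(s,290,200,120,90)]),np.hstack([f(s,140,85,120,90),f(t,110,140,280,210)])]))
Rz=np.array([[np.cos(.34),-np.sin(.34),0],[np.sin(.34),np.cos(.34),0],[0,0,1]])
for z in(196,199,210):
  print(z,((proj(c,np.array([561.4,232.2,z])+np.array([[-6,-27,0],[6,-27,0],[6,27,0],[-6,27,0]])@Rz.T)-[x,y])*2.5).round(0).tolist())
```

```text
[583.6552911  164.39779275 312.57937951] [ 0.16781045 -1.48862106 -0.32522854]
[252 103]
196 [[188.0, 233.0], [224.0, 233.0], [226.0, 59.0], [188.0, 58.0]]
199 [[188.0, 233.0], [224.0, 234.0], [227.0, 58.0], [188.0, 57.0]]
210 [[188.0, 237.0], [226.0, 237.0], [229.0, 53.0], [188.0, 52.0]]
```

View pics/c3.png

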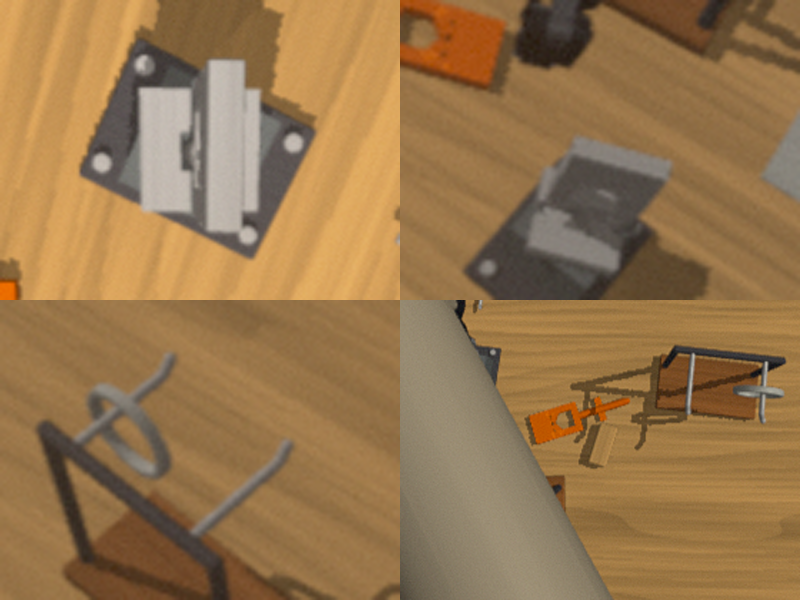

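The stake is in the holder, its hook is empty and the bangle still hangs. The blade's top face (208–244, 60–231) is about 17 px right of the upright prediction, so there may be a lean. I'll quantify it using the head in the same picture.

Run:
```python
from h import *
c=load('w6');u=proj(c,[561.4,232.2,120])[0].astype(int);x,y=u[0]-80,u[1]-60
Rz=np.array([[np.cos(.34),-np.sin(.34),0],[np.sin(.34),np.cos(.34),0],[0,0,1]])
print('head pred',((proj(c,np.array([561.4,232.2,76])+np.array([[-28,-28,0],[28,-28,0],[28,28,0],[-28,28,0]])@Rz.T)-[x,y])*2.5).round(0).tolist())
q=lambda X,Y,z:onz(c,x+X/2.5,y+Y/2.5,z)
m=(q(208,60,196)+q(244,60,196)+q(242,231,196)+q(205,231,196))/4
print('top mid in head frame',(Rz.T@(m-[561.4,232.2,196])).round(1),'len',np.linalg.norm(q(226,60,196)-q(224,231,196)))
h=(q(140,88,76)+q(142,212,76)+q(260,90,76)+q(258,208,76))/4;print('head',(Rz.T@(h-[561.4,232.2,76])).round(1))
for z in (196,202,210): print(z,np.linalg.norm(q(226,60,z)-q(224,231,z)).round(1))
p,R,o=tool();print(R.round(4),p)
```

```text
head pred [[141.0, 212.0], [257.0, 213.0], [260.0, 90.0], [139.0, 89.0]]
top mid in head frame [5.9 0.1 0. ] len 53.05333873053118
head [0.2 0.7 0. ]
196 53.1
202 51.8
210 50.2
[[ 0.0233  0.9372  0.3481]
 [ 0.0207  0.3477 -0.9374]
 [-0.9995  0.0291 -0.0112]] [580.81331783 170.75922275 312.03127103]
```

The lean is 5.9 mm over 134 mm (about 2.5°). That matches the play of a 14 mm shank in a 16 mm bore. The blade's apparent length fits the home height (z ≈ 196), so the stake is resting against its clearance. Pressing it with a slightly tilted tool would risk more than it gains. Quick stability check, then hand in.

Call:
drive_tool --plan '[40,0,0,0,0,40,0,0,0,0,40,0,0,0,0,40,0,0,0,0,40,0,0,0,0,40,0,0,0,0]'

```text
clock: 12.47
tcp_pos: [578.1, 175.5, 311.0]
tool_rot: [0.961, 1.354, -0.913]
contact_force: [0.6, -0.2, -0.1]
width: 40.0
```

Run:
```python
from h import *
a=cv2.imread('pics/s3.png').astype(int); im,_=snap('scene','s4'); b=im[:,:,::-1].astype(int)
d=np.abs(a-b).max(2); print('holder',(d[200:290,310:400]>40).sum(),'rack',(d[85:200,140:240]>40).sum())
o=ctrl.get_obs();print(o['clock'],o['contact_force'],o['tcp_pos']);print(ctrl.close_job())
```

```text
holder 302 rack 0
12.5167 [-0.65793894 -0.00158965 -0.83157223] [578.12050099 175.576508   310.98278924]
the job is handed in; nothing more can be done
None
```

The steel stake is in the holder with its shank down the bore and the key in the slot, and I handed the job in at 12.5 s. I lifted it 19.6 mm over the hook end, found the slot by camera (0.34 rad) and lowered it with no sign of resistance until it stopped.

**Last checks**
- **Depth:** the tip stopped at about 11.7 mm, and fully home is 12 mm.
- **Rack:** the bangle is still on its hook, and the rack area did not change between the last two pictures.
- **Robot:** the gripper is clear of the stake, with contact force near zero.

**What did not fully agree**
- **Lean:** after release the stake leans about 2.5° towards one side of the slot. That is about the play of a 14 mm shank in a 16 mm bore, so I left it.
- **Stability:** about 300 pixels near the holder changed between the last two pictures. The arm drifted about 5 mm nearby in that time, which probably explains it. I did not look closer, so this does not prove the stake stayed still.
- **Orange look-alike:** it toppled early on and now lies on the bench beside the wax block. It was already falling at 2.15 s with its tip still in place and the arm well away, so it appears to have fallen by itself. I left it there.

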